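Fetch the sunken bead tube from the deep rack with the T-foot picker

ROBOT

A 7-joint arm with a two-finger parallel gripper is mounted at the origin on the work surface. World frame = base frame: x ahead of the robot, y to its left, z up, the work surface at z = 0. Lengths are in mm, angles in rad, forces in N, time in s.
With the tool pointing down it reaches from about 350 to 900 mm from the base axis. Payload 19.9 kg.
Tool frame: the origin (TCP) lies at the very end of the fingers, on their centre line; the grasp point (between the pads) lies 19 mm behind it; z points along the fingers, y is the line along which they close (so a half turn about z gives the same grasp; the last joint's range is limited). The gripper opens to 94 mm and grips with 3 to 60 N. Pads are 16 mm wide; open, the fingers measure 119 mm over their backs; the gripper's body (75 mm by 177 mm) begins 78 mm behind the grasp point.
Start: joints at [-1.31, 0.417, -0.01, 1.614, 0.005, 1.111, -0.053], TCP at [186.361, 596.547, 205.425] pointing down, gripper open.
Joint ranges: [-2.81, 2.81], [-0.39, 2.02], [-1.27, 1.25], [0.06, 2.57], [-1.19, 4.33], [0.19, 2], [-2.82, 2.82]. Speed limits (rad/s): [1.89, 1.89, 2.39, 2.39, 3.01, 3.01, 3.01].

INTERFACE

Orientations are given as a rotation vector (axis times angle).
In Python, from workcell import env, optics, ticket gives the robot as it stands. The module is installed in compiled form; this text tells all that it offers.
- The arm moves only by the tool step_arm, never from a script. Its arguments are lists of equal length, an entry for each row: "turn": the turn, a rotation vector about the tool's x, y, z in degrees, a list of three; "travel": the shift along the tool's x, y, z in mm, a list of three; "gripper": the finger opening in mm, from 0 to 94. In form: {"turn": [[ax, ay, az], ...], "travel": [[tx, ty, tz], ...], "gripper": [gripper, ...]}. A call has exactly 8 rows; each row shifts and turns the commanded pose from where the row before left it, along the tool's axes as they then stand; what a row does not reach is not made up. A row lasts 1/8 s, in which the tool goes at most 62.5 mm and 10.7 degrees, less where a joint would pass 70% of its speed; a pose out of reach is approached as far as the arm can. A call is refused whole if a number of a shift passes 62.5 or a number of a turn 10.7, either way. A call with a gripper value outside its range is refused whole. The fingers move at their own pace and stop on an object; "squeeze" is the grip in N (left out, the last holds). Time passes only in rows, so rows that do not move let the fingers close, or fill a call up. It gives the time, the measured TCP pose, the force, the opening and the grip force at its end, in the units of the state.
- env.get_state(): the state, without advancing time (a new reading comes with each control period).
- optics.snapshot(name): name is "side" or "top"; returns a dict with "img" (420x560x3 uint8, red, green, blue), "range_z" (420x560 float32, mm along the optical axis (not along the pixel's ray), 0 where there is no reading), "K" (3x3 intrinsics, pixels), "R" (3x3) and "t" (3): a world point X has camera coordinates R X + t. Camera axes: x right, y down, z forward; pixel columns grow to the right and rows downward; lengths in mm; the calibration is good to about 2 mm. A picture is of the moment at which its call begins.
- ticket.sign_off(): hands the job in; it is judged then, once.
The state is a dict: "clock": time; "q": joint angles; "qvel": joint speeds; "effort": joint torques, N m; "eef_pos": TCP position; "tool_rot": TCP orientation; "ft_force": force on the tool from outside, world axes, zero at the start; "wrist_torque": the same for the moment, N m; "opening": finger opening in mm; "grip_force": force on a finger pad.
Only numpy, scipy, OpenCV 4.12 (cv2) and the standard library are available. Lean on these libraries where they do the work, as an engineer would, in place of code of your own. Each camera call takes 0.05 s, during which the arm holds its last target. There are 200 camera calls.

TASK

A short bead tube stands at the bottom of one of the deep wells of the clear rack. Take the telescopic T-foot picker from its stand (how far it was last pulled out is anyone's guess), push its foot gently down through the slot in the tube's cap against the sprung shutter, give it a quarter turn so that it catches, and draw the tube up out of the rack. Lower it upright and fully home into the square pocket of the grey silicone block, only then unlock the picker, and hang the picker fully home in its stand again; never touch the short tube with the gripper, never press it hard, and leave the tall tubes, the spoon rest and the jump-ring opener as they are.

Things in the scene. Friction and masses are not known exactly. Their poses are not given: they have to be found in the camera images.
- tube: the short bead tube, 26 x 26 mm square and 42 mm tall, clear body with white slotted cap, about 45 g; origin at the centre of its underside, z up. At the start it stands on the floor of one of the rack's three wells, its x along the rack's x within 2 degrees. More than 22 N from the picker spoils it
- tube_slot (a point): centre of the slot in the short tube's flat top, level with the top of the cap plate, 42 mm above the tube's underside; axes as the tube. The slot is 21 mm long (x) and 9 mm wide (y); the cap plate is 3 mm thick
- shutter_top (a point): middle of the top of the flat sprung shutter (21 mm square) that closes the slot from below, resting against the cap plate's underside. It moves straight down 6 mm at most, then stops hard: 1 N to start, 5.8 N at 4 mm, 8.2 N at 6 mm (1.2 N per mm). The 4 mm high foot can turn only with the shutter down a little over 4 mm: press with about 6.5 to 7 N
- tube_hollow (a point): centre of the cap plate's underside, 39 mm above the tube's underside. Below it is a 22 mm square hollow where the picker's foot turns either way. With the foot across the slot the shutter clamps it up against this plate and the tube hangs firmly (foot's underside 35 mm above the tube's). To unlock, with the tube in a square hole, press again, turn a quarter turn and raise
- picker: the picker, upright, z up, about 65 g; origin at the centre of its flange's underside. Flange 30 mm square, 4 mm thick; below it a 16 mm square plug, 15 mm long, that sits in the stand's hole; above it the black handle, 4 to 54 mm over the origin, 22 mm (x) by 16 mm (y), to be gripped across its y. At the start it hangs in the stand by its flange, its x along the stand's x within 5 degrees
- picker_axis (a point): point at the lower end of the picker's plug, 15 mm below the origin; axes as the picker. Below it a 5 mm steel rod ends in the T foot, a bar 16 mm long (x), 4 mm wide (y), 4 mm high. The rod is telescopic and was locked by hand at some reach: the foot's underside is anywhere from 66 to 90 mm below the flange's underside, not measured, to be found by feel; it does not slip in use
- rack: the clear rack, fixed, 100 mm tall, on a foot plate 75 mm (x) by 125 mm (y); origin at the centre of its underside. Three square wells in a row along its y, centres at y = -31.5, 0 and +31.5 mm, 28.5 mm inside, walls 3 mm, floor 5 mm above the origin, open on top. The short tube is in one well, a tall tube in each of the other two
- stand: the wooden picker stand, fixed, a tower 40 mm square and 95 mm tall with a square upright hole of 20 mm, on a base 85 mm square; origin at the centre of its underside
- stand_mouth (a point): centre of the top of the stand's hole, 95 mm above its underside; the picker's flange lies on this level when hung; axes as the stand
- block: the silicone block, fixed, 110 x 110 mm and 18 mm thick; origin at the centre of its underside. In its middle a square pocket 29 mm wide with a chamfer of 2 mm, 12 mm deep, its sides along the block's x and y; the tube may stand in it in any of the four quarter turns
- pocket (a point): centre of the pocket's floor, 6 mm above the block's underside and 12 mm below its top; axes as the block
- tall_a: tall square bead tube 26 mm wide and 92 mm tall with a plain cap, standing in a well; origin at the centre of its underside; bystander
- tall_b: tall square bead tube, as tall_a; bystander
- spoon_rest: white ceramic spoon rest, a dish 86 mm across and 16 mm high with a stub of a handle to its -y; origin at the centre of its underside; bystander
- opener: steel jump-ring opener, a finger ring 25 mm across and 9 mm high, lying flat; origin at the centre of its underside; bystander
Mind the look-alikes: they are no part of the job. Of the things that look like the picker, the largest one is meant. Of the things that look like the stand, take the one that is farthest from the robot's base at the start.

How it is judged:
By the outcome, as a careful person would: the job done as asked, in the order asked, and still so for the second after the job is handed in, with the robot touching nothing.
It also fails if it takes over 72 s, if anything falls off the work surface, if the arm or the gripper's body presses on something with over 40 N, if the wrist force passes 120 N, or if a joint passes its speed limit or range.

## Working session

There is one attempt and no reset: what is moved stays moved. The work goes in short steps, Python scripts to look and compute and a tool call to move; the robot and the scene stay as the last step left them, time stands still between calls to the robot, and variables do not carry over. Pictures are saved under pics/ and viewed, at most 10 in all, crops included, and the job is handed in when it is done.

Besides the shell and the picture viewer there is one more tool, called as a command line: name --argument value ..., lists and objects as JSON in quotes. step_arm: Moves the arm, as the interface text tells. Its arguments: {"type":"object","properties":{"turn":{"type":"array"},"travel":{"type":"array"},"gripper":{"type":"array"},"squeeze":{"type":"number"}},"required":["turn","travel","gripper"]}

```bash
mkdir -p pics; cat > h.py <<'E'
import numpy as np, cv2
from workcell import env, optics, ticket
def snap(n):
    s=optics.snapshot(n); return s
def cloud(s):
    z=s['range_z']; v,u=np.mgrid[:420,:560]; K=s['K']
    c=np.stack([(u-K[0,2])/K[0,0]*z,(v-K[1,2])/K[1,1]*z,z],-1)
    return (c-s['t'])@s['R']
def ray(s,u,v,h):
    d=s['R'].T@np.linalg.inv(s['K'])@np.array([u,v,1.]); o=-s['R'].T@s['t']
    return o+d*(h-o[2])/d[2]
E
python3 - <<'E'
from h import *
for n in('side','top'):
    s=snap(n); np.savez(f'{n}0.npz',**s); cv2.imwrite(f'pics/{n}0.png',cv2.resize(s['img'][...,::-1],(784,588),interpolation=cv2.INTER_CUBIC))
    print(n,s['K'].round(1).tolist(),(-s['R'].T@s['t']).round(0),s['R'].round(2).tolist())
print(env.get_state())
E
```

```text
side [[483.6, 0.0, 283.3], [0.0, 483.6, 208.2], [0.0, 0.0, 1.0]] [ 386. -761.  725.] [[0.99, -0.17, 0.01], [-0.1, -0.63, -0.77], [0.14, 0.76, -0.64]]
top [[433.2, 0.0, 270.3], [0.0, 433.2, 207.1], [0.0, 0.0, 1.0]] [ 302.   -6. 1133.] [[0.02, -1.0, -0.0], [-0.98, -0.02, -0.19], [0.19, 0.01, -0.98]]
{'clock': 0.1, 'q': array([-1.30949799,  0.41791506, -0.01033168,  1.61407959,  0.004713  ,
        1.11068752, -0.05297444]), 'qvel': array([ 0.00079515, -0.00144919, -0.00121841, -0.00238479,  0.00090435,
       -0.00145633,  0.00046654]), 'effort': array([ 3.39071164e-03, -8.52590132e+01,  6.41169380e-01, -4.26692855e+01,
       -4.87518415e-02,  1.63932249e-02,  4.65073322e-05]), 'eef_pos': array([186.27169874, 596.26139407, 204.90168089]), 'tool_rot': array([-4.73706274e-01, -3.10559471e+00,  1.66955715e-03]), 'ft_force': array([0.35630381, 1.08091873, 0.78773711]), 'wrist_torque': array([ 0.05219986,  0.05861903, -0.01753933]), 'grip_force': 0.0, 'opening': 94.04052060023511}
```

View pics/side0.png

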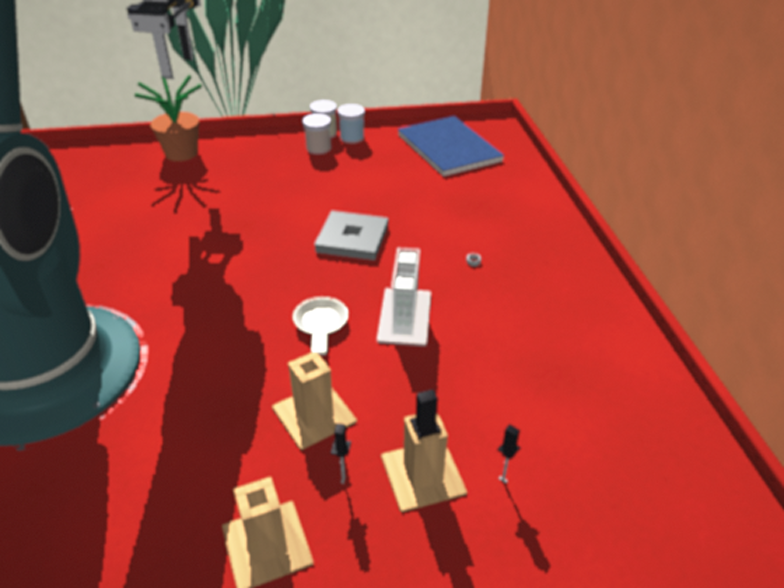

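View pics/top0.png

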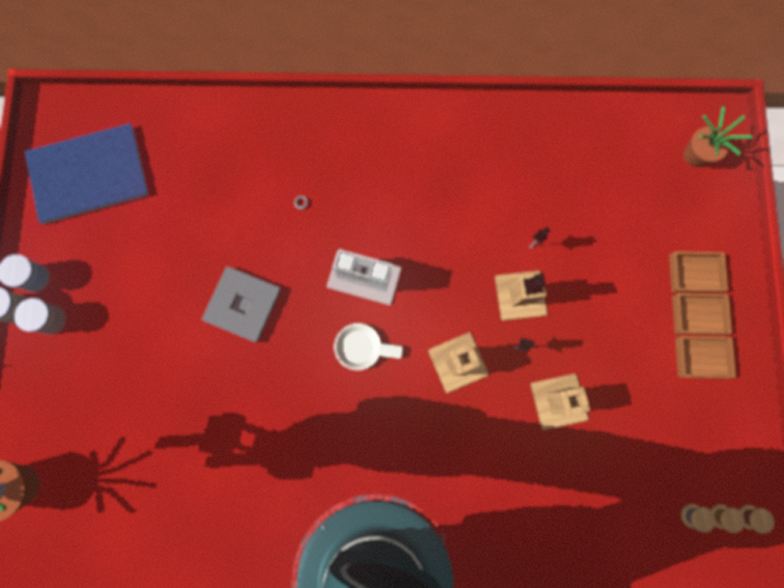

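The picker candidates are the one in the stand at top (533,287), and two small ones at (540,237) and (525,344). The one in the stand has the largest handle. The stand candidates are (521,295), (458,362) and (560,402), and the first is the farthest from the base. The short tube seems to be in the rack's middle well at (364,269). I'll confirm all of this in one crop and measure.

```bash
python3 - <<'E'
from h import *
T=dict(np.load('top0.npz'));S=dict(np.load('side0.npz'))
def crop(s,u,v,w,h): 
    return cv2.resize(s['img'][int(v-h/2):int(v+h/2),int(u-w/2):int(u+w/2),::-1],(390,290),interpolation=cv2.INTER_CUBIC)
a=np.hstack([crop(T,260,195,66,49),crop(T,372,208,66,49)]);b=np.hstack([crop(S,290,205,66,49),crop(S,304,310,110,82)])
cv2.imwrite('pics/crop.png',np.vstack([a,b]))
for n,s in(('top',T),('side',S)):
    P=cloud(s); 
    for nm,c,r,zs in(('rack',(260,195),0,[(85,108)]),('stand',0,0,[]),):
        pass
    X=P.reshape(-1,3); ok=(s['range_z'].ravel()>0)
    # regions by rough world position
    for nm,(u,v,h) in dict(rack=(365/1.4,268/1.4,95),stand=(535/1.4,290/1.4,95),block=(242/1.4,304/1.4,18),rest=(357/1.4,347/1.4,10)).items():
        c=ray(T,u,v,h)
        for lo,hi in((8,30),(85,94),(94,99),(99,106),(110,135),(135,160)):
            m=ok&(abs(X[:,0]-c[0])<90)&(abs(X[:,1]-c[1])<90)&(X[:,2]>lo)&(X[:,2]<hi)
            if m.sum()>15:
                q=X[m]; rc=cv2.minAreaRect(q[:,:2].astype(np.float32)); print(n,nm,c.round(),lo,hi,m.sum(),'med z %.1f'%np.median(q[:,2]),'mean',q.mean(0).round(1),'rect',np.round(rc[0],1),np.round(rc[1],1),round(rc[2],1))
E
```

```text
top rack [537.  25.  95.] 8 30 123 med z 10.1 mean [521.9  26.7  13.7] rect [501.7  27.8] [103.4 137.1] 7.6
top rack [537.  25.  95.] 85 94 66 med z 90.6 mean [535.4  31.6  90.2] rect [538.1  30.6] [97.2 33.1] 75.1
top rack [537.  25.  95.] 94 99 232 med z 97.0 mean [539.6  31.   96.9] rect [539.3  30. ] [96.1 35.3] 75.3
top rack [537.  25.  95.] 99 106 183 med z 100.4 mean [539.3  30.  100.8] rect [539.6  30.6] [97.5 35.3] 74.8
top stand [ 503. -271.   95.] 8 30 78 med z 12.8 mean [ 502.3 -257.1   15.3] rect [ 509.9 -263.7] [83.2 76.3] 6.3
top stand [ 503. -271.   95.] 85 94 37 med z 91.8 mean [ 498.8 -258.3   90.7] rect [ 472.4 -268.3] [116.7  42.4] 3.2
top stand [ 503. -271.   95.] 94 99 97 med z 96.3 mean [ 502.8 -260.5   96.4] rect [ 472.3 -268.8] [112.7  42.2] 3.6
top stand [ 503. -271.   95.] 99 106 56 med z 100.5 mean [ 499.3 -261.6  100.9] rect [ 470.6 -266.7] [112.8  31.7] 0.9
top stand [ 503. -271.   95.] 110 135 36 med z 123.4 mean [ 505.2 -261.2  123. ] rect [ 505.2 -261.8] [24.  10.8] 42.1
top stand [ 503. -271.   95.] 135 160 79 med z 148.6 mean [ 508.4 -265.   147.5] 
[... 937 characters left out ...]
e stand [ 503. -271.   95.] 94 99 234 med z 96.0 mean [ 505.3 -272.5   96.3] rect [ 472.9 -270.3] [118.3  41.3] 5.0
side stand [ 503. -271.   95.] 99 106 92 med z 100.3 mean [ 493.4 -269.7  101.1] rect [ 470.  -262.2] [ 28.8 115.9] 77.5
side stand [ 503. -271.   95.] 110 135 161 med z 123.2 mean [ 509.8 -272.4  123.2] rect [ 509.4 -272.1] [12.8 24.7] 70.7
side stand [ 503. -271.   95.] 135 160 184 med z 147.0 mean [ 510.3 -268.8  145.3] rect [ 511.  -265.9] [22.1 18. ] 14.4
side block [482. 255.  18.] 8 30 1170 med z 16.9 mean [483.2 252.4  16.4] rect [484.2 258.3] [118.5 111.3] 68.2
side rest [406.  39.  10.] 8 30 484 med z 14.0 mean [405.8  25.8  13.5] rect [400.1  24.4] [122.8  83.1] 61.2
```

View pics/crop.png

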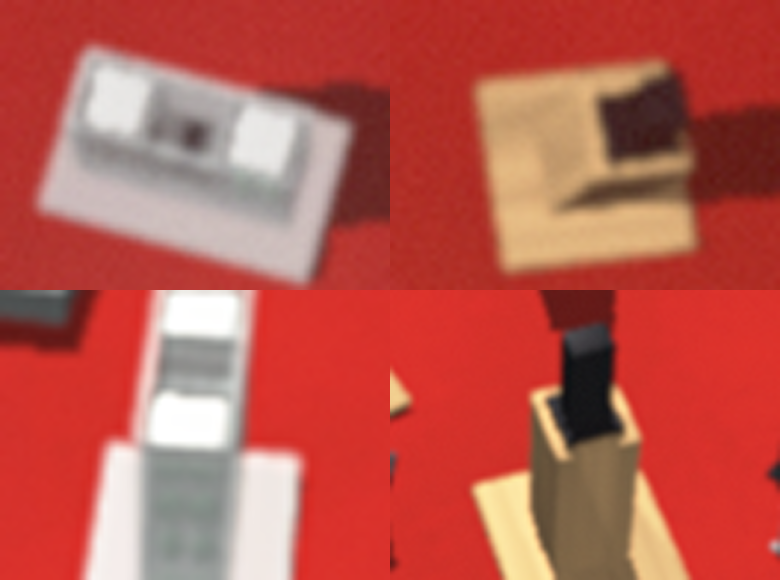

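The crop confirms three things:
- The middle well is dark and low, with the slot visible, so the short tube is there.
- The full-size black picker hangs in the far stand.
- Tall caps fill the outer wells.

Next I'll refine the stand, handle and slot positions.

```bash
python3 - <<'E'
from h import *
T=dict(np.load('top0.npz'));S=dict(np.load('side0.npz'))
def rect(q):
    r=cv2.minAreaRect(q[:,:2].astype(np.float32)); return np.round(r[0],1),np.round(r[1],1),round(r[2],1)
for n,s in(('top',T),('side',S)):
    P=cloud(s).reshape(-1,3); I=s['img'].reshape(-1,3).astype(int); ok=s['range_z'].ravel()>0
    near=lambda x,y,r:ok&(np.hypot(P[:,0]-x,P[:,1]-y)<r)
    dark=I.max(1)<70; wood=(I[:,1]>90)&(I[:,0]-I[:,2]>30)
    z=P[:,2]
    m=near(508,-266,33)&(z>88)&(z<104)&wood; print(n,'tower',m.sum(),rect(P[m]),np.median(z[m]))
    m=near(508,-266,20)&(z>144)&(z<156); print(n,'handletop',m.sum(),rect(P[m]),P[m].mean(0).round(1))
    m=near(508,-266,40)&(z>102)&(z<146)&dark; print(n,'handle',m.sum(),rect(P[m]))
    m=near(508,-266,70)&(z>-5)&(z<20)&wood; print(n,'base',m.sum(),rect(P[m]),np.median(z[m]))
    m=near(482,258,90)&(z>13)&(z<24); print(n,'block',m.sum(),rect(P[m]))
    m=near(482,258,25)&(z>-5)&(z<12); print(n,'pocket',m.sum(),P[m].mean(0).round(1))
    m=near(540,30,20)&(z>20)&(z<70); print(n,'well',m.sum(),P[m].mean(0).round(1),np.median(z[m]) if m.any() else 0)
    m=near(540,30,100)&(z>-2)&(z<14)&(I.min(1)>110); print(n,'foot',m.sum(),rect(P[m]))
    m=near(508,-266,110)&(z>20)&(z<125)&dark&(np.hypot(P[:,0]-508,P[:,1]+266)>45);print(n,'small pickers',[ (P[m&k].mean(0).round(),z[m&k].max().round()) for k in (P[:,0]>530,P[:,0]<490) if (m&k).any()])
# slot blob in top
g=T['img'].max(2)[185:205,250:270]; print(g)
E
```

```text
top tower 121 (array([ 509.7, -266. ]), array([40.8, 39.9]), 8.7) 95.69347222560513
top handletop 66 (array([ 509.3, -266.2]), array([21.8, 15.6]), 11.9) [ 508.8 -265.5  149.1]
top handle 55 (array([ 504. , -261.7]), array([23.2, 10.8]), 46.4)
top base 673 (array([ 511.8, -266.8]), array([89.9, 89.7]), 7.1) 4.405077784838182
top block 1638 (array([482.5, 258.1]), array([111.1, 110.1]), 68.7)
top pocket 111 [483.7 260.3   6.4]
top well 121 [541.7  32.4  49.2] 47.58161463439087
top foot 616 (array([513.1,  38.9]), array([128.3, 141.9]), 75.5)
top small pickers [(array([ 603., -286.,   88.]), np.float64(106.0)), (array([ 409., -253.,   87.]), np.float64(105.0))]
side tower 252 (array([ 511.5, -266.5]), array([40.8, 42.1]), 8.6) 94.30011082431848
side handletop 127 (array([ 511.3, -265.8]), array([21.9, 17.6]), 11.6) [ 510.6 -267.3  147.8]
side handle 242 (array([ 509.6, -272.7]), array([11.6, 23.1]), 72.9)
side base 1389 (array([ 512.5, -262.9]), array([90.1, 92.7]), 7.6) 3.5406859908995214
side block 1059 (array([484.2, 258.3]), array([118.5, 111.3]), 68.2)
side pocket 54 [485.7 269.9 
[... 1246 characters left out ...]
 218 231
  232 232]
 [144 139 139 138 143 145 146 146 146 154 161 172 175 176 173 181 203 214
  221 222]
 [151 147 141 141 138 139 134 132 135 140 149 157 162 166 165 169 177 187
  192 203]
 [158 158 151 146 150 146 140 137 135 137 136 140 144 149 153 158 163 172
  174 178]
 [168 163 161 160 161 158 151 150 147 145 141 139 140 146 146 147 153 160
  159 157]
 [181 176 172 172 171 169 166 165 162 157 152 146 150 150 148 150 151 152
  151 151]
 [194 190 188 185 181 179 174 174 170 168 164 161 157 156 155 154 153 152
  149 147]
 [204 200 198 196 193 191 186 185 181 179 176 173 168 165 161 158 159 154
  149 151]
 [202 205 204 203 201 200 200 196 192 191 186 182 180 175 169 168 167 164
  161 159]]
```

```bash
cat >> h.py <<'E'
from scipy.spatial.transform import Rotation as Ro
import json
def pose():
    s=env.get_state(); R=Ro.from_rotvec(s['tool_rot']).as_matrix(); return s,s['eef_pos'],R
def yaw(R): return np.degrees(np.arctan2(R[1,0],R[0,0]))   # tool x azimuth
def plan(target,xyaw,n,N=None,dec=0):
    """rows in tool axes from the measured pose to target; n moving rows, padded to N"""
    s,p,R=pose(); y0=yaw(R); d=(xyaw-y0+180)%360-180
    tl=R[:,2]; print('pos',p.round(1),'xyaw',round(y0,1),'tilt',np.degrees(tl[:2]).round(2),'dyaw',round(d,1),'q7',s['q'][6].round(2),'t',round(s['clock'],2))
    Rc=R.copy(); pc=p.copy(); tr=[];tu=[]
    tgt=np.array(target,float)
    for i in range(n):
        want=p+(tgt-p)*(i+1)/n
        v=np.round(Rc.T@(want-pc),dec)+0.; a=np.round(-d/n,1)
        tr.append(v.tolist()); tu.append([0,0,float(a)]); pc=pc+Rc@v; Rc=Rc@Ro.from_euler('z',a,degrees=True).as_matrix()
    while len(tr)%8: tr.append([0,0,0]);tu.append([0,0,0])
    for k in range(0,len(tr),8): print('turn',json.dumps(tu[k:k+8]),'\ntravel',json.dumps(tr[k:k+8]))
def loc(dw):
    s,p,R=pose(); return (R.T@np.array(dw,float)).round(1)
E
python3 - <<'E'
from h import *
T=dict(np.load('top0.npz')); print(ray(T,259.3,192.3,44))
plan([510,-266,190],11.7,16)
E
```

```text
[546.28134665  30.46892071  44.        ]
pos [186.3 596.3 204.9] xyaw 162.7 tilt [-0.01 -0.06] dyaw -151.0 q7 -0.05 t 0.1
turn [[0, 0, 9.4], [0, 0, 9.4], [0, 0, 9.4], [0, 0, 9.4], [0, 0, 9.4], [0, 0, 9.4], [0, 0, 9.4], [0, 0, 9.4]] 
travel [[-35.0, -45.0, 1.0], [-43.0, -39.0, 1.0], [-48.0, -32.0, 1.0], [-53.0, -23.0, 1.0], [-55.0, -15.0, 1.0], [-58.0, -5.0, 1.0], [-57.0, 5.0, 1.0], [-56.0, 13.0, 1.0]]
turn [[0, 0, 9.4], [0, 0, 9.4], [0, 0, 9.4], [0, 0, 9.4], [0, 0, 9.4], [0, 0, 9.4], [0, 0, 9.4], [0, 0, 9.4]] 
travel [[-53.0, 23.0, 1.0], [-49.0, 31.0, 1.0], [-42.0, 38.0, 1.0], [-36.0, 45.0, 1.0], [-28.0, 50.0, 1.0], [-20.0, 55.0, 1.0], [-11.0, 56.0, 1.0], [-1.0, 58.0, 1.0]]
```

step_arm --turn '[[0,0,9.4],[0,0,9.4],[0,0,9.4],[0,0,9.4],[0,0,9.4],[0,0,9.4],[0,0,9.4],[0,0,9.4]]' --travel '[[-35,-45,1],[-43,-39,1],[-48,-32,1],[-53,-23,1],[-55,-15,1],[-58,-5,1],[-57,5,1],[-56,13,1]]' --gripper '[44,44,44,44,44,44,44,44]' --squeeze 25

```text
clock: 1.1
eef_pos: [348.3, 163.7, 197.5]
tool_rot: [-2.276, -2.165, -0.001]
ft_force: [-0.1, 0.5, 0.7]
opening: 44.1
grip_force: 0.0
```

```bash
python3 -c "
from h import *
plan([510,-266,190],11.7,8)"
```

```text
pos [348.3 163.7 197.5] xyaw 87.2 tilt [0.01 0.02] dyaw -75.5 q7 -0.58 t 1.1
turn [[0, 0, 9.4], [0, 0, 9.4], [0, 0, 9.4], [0, 0, 9.4], [0, 0, 9.4], [0, 0, 9.4], [0, 0, 9.4], [0, 0, 9.4]] 
travel [[-53.0, 23.0, 1.0], [-48.0, 31.0, 1.0], [-42.0, 39.0, 1.0], [-36.0, 45.0, 1.0], [-28.0, 50.0, 1.0], [-19.0, 54.0, 1.0], [-10.0, 56.0, 0.0], [-1.0, 58.0, 1.0]]
```

step_arm --turn '[[0,0,9.4],[0,0,9.4],[0,0,9.4],[0,0,9.4],[0,0,9.4],[0,0,9.4],[0,0,9.4],[0,0,9.4]]' --travel '[[-53,23,1],[-48,31,1],[-42,39,1],[-36,45,1],[-28,50,1],[-19,54,1],[-10,56,0],[-1,58,1]]' --gripper '[44,44,44,44,44,44,44,44]'

```text
clock: 2.1
eef_pos: [512.5, -265.1, 190.3]
tool_rot: [-3.124, -0.328, 0.0]
ft_force: [0.6, 0.8, 1.2]
opening: 44.1
grip_force: 0.0
```

```bash
python3 - <<'E'
from h import *
plan([510.2,-266.2,112],11.7,4,dec=1)
s=snap('side'); np.savez('side1.npz',**s)
t=snap('top'); np.savez('top1.npz',**t)
cv2.imwrite('pics/s1.png',np.hstack([cv2.resize(s['img'][210:370,230:390,::-1],(400,400)),cv2.resize(t['img'][130:290,290:450,::-1],(400,400))]))
E
```

```text
pos [ 512.5 -265.1  190.3] xyaw 12.0 tilt [-0.  0.] dyaw -0.3 q7 -0.59 t 2.1
turn [[0, 0, 0.1], [0, 0, 0.1], [0, 0, 0.1], [0, 0, 0.1], [0, 0, 0], [0, 0, 0], [0, 0, 0], [0, 0, 0]] 
travel [[-0.6, 0.1, 19.6], [-0.6, 0.2, 19.5], [-0.7, 0.1, 19.6], [-0.6, 0.2, 19.6], [0, 0, 0], [0, 0, 0], [0, 0, 0], [0, 0, 0]]
```

View pics/s1.png

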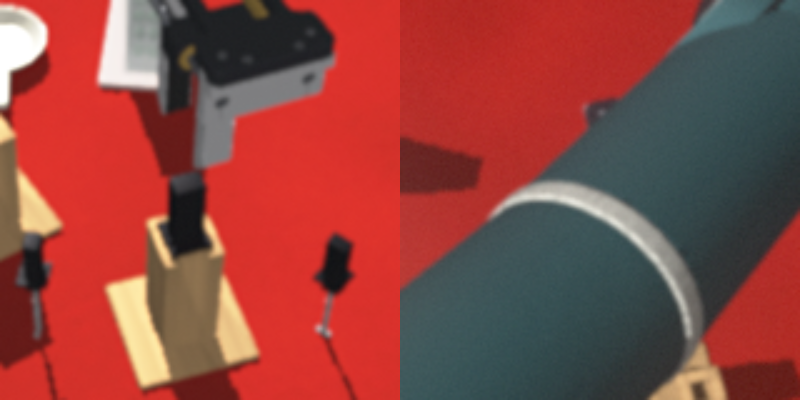

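The gripper stands right over the handle (side crop (185,200)) with nothing in its way, so I descend.

step_arm --turn '[[0,0,0.3],[0,0,0],[0,0,0],[0,0,0],[0,0,0],[0,0,0],[0,0,0],[0,0,0]]' --travel '[[-2.4,0.6,10],[0,0,17],[0,0,17],[0,0,17],[0,0,17],[0,0,0],[0,0,0],[0,0,0]]' --gripper '[44,44,44,44,44,44,44,44]'

```text
clock: 3.2
eef_pos: [510.0, -264.9, 113.0]
tool_rot: [3.124, 0.327, 0.001]
ft_force: [0.6, 0.1, 0.5]
opening: 43.7
grip_force: 0.0
```

```bash
python3 - <<'E'
from h import *
s,p,R=pose(); print(p.round(2),yaw(R),s['ft_force'].round(2))
E
```

```text
[ 509.96 -264.92  113.05] 11.950564487863952 [0.62 0.13 0.49]
```

step_arm --turn '[[0,0,0],[0,0,0],[0,0,0],[0,0,0],[0,0,0],[0,0,0],[0,0,0],[0,0,0]]' --travel '[[0,1.2,0],[0,0,0],[0,0,0],[0,0,0],[0,0,0],[0,0,0],[0,0,0],[0,0,0]]' --gripper '[36,26,20,12,10,10,10,10]' --squeeze 30

```text
clock: 4.2
eef_pos: [509.9, -265.9, 112.5]
tool_rot: [3.124, 0.327, 0.0]
ft_force: [0.2, 0.9, 1.4]
opening: 16.0
grip_force: 30.0
```

```bash
python3 - <<'E'
from h import *
s,p,R=pose(); print(p.round(2),yaw(R),s['ft_force'].round(2),s['wrist_torque'].round(3),s['opening'],s['grip_force'])
E
```

```text
[ 509.9  -265.95  112.54] 11.950703732520594 [0.17 0.85 1.38] [ 0.024  0.183 -0.002] 15.96739044406197 29.99861776828766
```

step_arm --turn '[[0,0,0],[0,0,0],[0,0,0],[0,0,0],[0,0,0],[0,0,0],[0,0,0],[0,0,0]]' --travel '[[0,0,-10],[0,0,-18],[0,0,-22],[0,0,-22],[0,0,-22],[0,0,-16],[0,0,-6],[0,0,0]]' --gripper '[10,10,10,10,10,10,10,10]'

```text
clock: 5.2
eef_pos: [509.9, -265.8, 228.6]
tool_rot: [3.124, 0.327, 0.0]
ft_force: [0.7, 0.6, -1.2]
opening: 15.5
grip_force: 30.0
```

```bash
python3 - <<'E'
from h import *
plan([540.4,30.2,228.5],-15,7,dec=0)
s=snap('side'); np.savez('side2.npz',**s)
cv2.imwrite('pics/s2.png',cv2.resize(s['img'][180:330,230:430,::-1],(800,600),interpolation=cv2.INTER_CUBIC))
E
```

```text
pos [ 509.9 -265.8  228.6] xyaw 12.0 tilt [0.01 0.  ] dyaw -27.0 q7 -0.61 t 5.2
turn [[0, 0, 3.9], [0, 0, 3.9], [0, 0, 3.9], [0, 0, 3.9], [0, 0, 3.9], [0, 0, 3.9], [0, 0, 3.9], [0, 0, 0]] 
travel [[13.0, -40.0, 0.0], [10.0, -42.0, 0.0], [8.0, -42.0, 0.0], [4.0, -42.0, 0.0], [2.0, -42.0, 0.0], [-1.0, -43.0, 0.0], [-4.0, -42.0, 0.0], [0, 0, 0]]
```

View pics/s2.png

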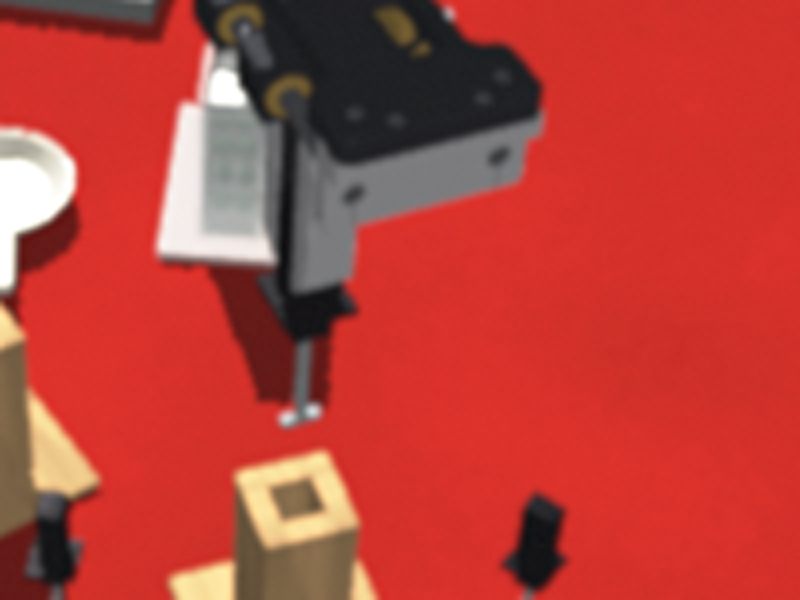

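The picker is out. The foot is at crop (300,415) and the rod is steel. The hole centre in the stand is near crop (298,499).

step_arm --turn '[[0,0,3.9],[0,0,3.9],[0,0,3.9],[0,0,3.9],[0,0,3.9],[0,0,3.9],[0,0,3.6],[0,0,0]]' --travel '[[13,-40,0],[10,-42,0],[8,-42,0],[4,-42,0],[2,-42,0],[-1,-43,0],[-4,-42,0],[0,0,0]]' --gripper '[10,10,10,10,10,10,10,10]'

```text
clock: 6.25
eef_pos: [540.7, 33.2, 227.4]
tool_rot: [3.115, -0.405, -0.002]
ft_force: [-0.0, -0.2, -0.9]
opening: 15.6
grip_force: 30.0
```

```bash
python3 - <<'E'
from h import *
S=dict(np.load('side2.npz'))
def proj(X): c=S['R']@np.array(X,float)+S['t']; u=S['K']@c; return (u[:2]/u[2]).round(1)
for r in (66,74,82,90): print(r,proj([510.3,-266,228.6-17.5-r+2]))
print('foot obs',305,283.75,'hole',ray(S,230+298/4,180+499/4,95))
P=cloud(S); print('foot cloud',P[282:286,301:310].reshape(-1,3)[::4].round(0).tolist()[:8])
plan([540.4,30.2,228.5],-15,1,dec=1)
s=snap('side'); np.savez('side3.npz',**s); t=snap('top')
cv2.imwrite('pics/s3.png',np.hstack([cv2.resize(s['img'][120:270,210:360,::-1],(400,400)),cv2.resize(t['img'][120:270,190:340,::-1],(400,400))]))
E
```

```text
66 [304.3 283.4]
74 [304.1 286.8]
82 [303.9 290.1]
90 [303.7 293.4]
foot obs 305 283.75 hole [ 512.61031114 -266.62340879   95.        ]
foot cloud [[536.0, -136.0, 1.0], [511.0, -268.0, 153.0], [518.0, -265.0, 148.0], [510.0, -267.0, 149.0], [517.0, -265.0, 146.0], [508.0, -267.0, 148.0], [515.0, -264.0, 143.0], [506.0, -268.0, 146.0]]
pos [540.7  33.2 227.4] xyaw -14.8 tilt [-0.09 -0.04] dyaw -0.2 q7 -1.62 t 6.25
turn [[0, 0, 0.2], [0, 0, 0], [0, 0, 0], [0, 0, 0], [0, 0, 0], [0, 0, 0], [0, 0, 0], [0, 0, 0]] 
travel [[0.5, 3.0, -1.1], [0, 0, 0], [0, 0, 0], [0, 0, 0], [0, 0, 0], [0, 0, 0], [0, 0, 0], [0, 0, 0]]
```

View pics/s3.png

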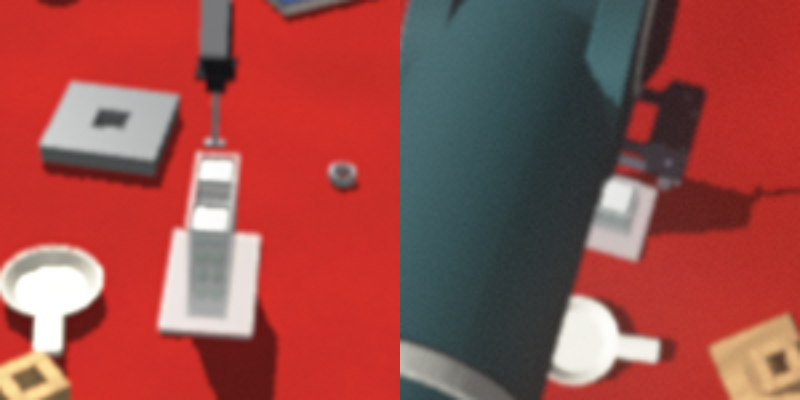

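step_arm --turn '[[0,0,0.2],[0,0,0],[0,0,0],[0,0,0],[0,0,0],[0,0,0],[0,0,0],[0,0,0]]' --travel '[[0.5,3,0],[0,0,0],[0,0,6],[0,0,10],[0,0,10],[0,0,6],[0,0,0],[0,0,0]]' --gripper '[10,10,10,10,10,10,10,10]'

```text
clock: 7.35
eef_pos: [540.7, 26.8, 196.7]
tool_rot: [3.114, -0.417, 0.001]
ft_force: [0.2, 0.3, -0.2]
opening: 15.8
grip_force: 30.0
```

```bash
python3 - <<'E'
from h import *
S=dict(np.load('side3.npz'))
def proj(X): c=S['R']@np.array(X,float)+S['t']; u=S['K']@c; return (u[:2]/u[2]).round(1)
for r in (64,66,70,74): print(r,proj([541,33.2,227.4-17.5-r+2]))
for b in range(165,182): print(b,S['img'][b,284:297].max(1).tolist() if 0 else S['img'][b,284:297,1].tolist())
plan([540.4,30.2,228.5],-15,1,dec=1)
E
```

```text
64 [289.7 171.9]
66 [289.7 172.7]
70 [289.6 174.3]
74 [289.6 175.8]
165 [46, 45, 46, 45, 52, 73, 92, 87, 60, 45, 45, 46, 45]
166 [45, 45, 46, 45, 52, 73, 93, 87, 61, 45, 43, 46, 46]
167 [46, 46, 45, 45, 52, 74, 93, 86, 62, 46, 45, 47, 47]
168 [46, 45, 46, 45, 54, 75, 92, 87, 61, 46, 45, 46, 46]
169 [46, 45, 44, 45, 55, 77, 93, 86, 60, 45, 44, 45, 46]
170 [45, 42, 46, 54, 65, 81, 93, 85, 62, 46, 44, 44, 47]
171 [44, 49, 67, 93, 106, 106, 100, 93, 83, 71, 57, 46, 45]
172 [45, 58, 98, 145, 162, 143, 116, 115, 127, 114, 84, 57, 45]
173 [45, 61, 109, 161, 177, 152, 120, 126, 147, 133, 98, 62, 46]
174 [44, 51, 81, 118, 130, 114, 97, 104, 119, 110, 82, 54, 45]
175 [59, 58, 60, 68, 73, 71, 70, 72, 78, 74, 61, 47, 45]
176 [105, 104, 88, 82, 85, 88, 86, 82, 80, 78, 75, 73, 72]
177 [159, 155, 132, 125, 129, 137, 138, 132, 130, 127, 122, 121, 122]
178 [190, 177, 150, 143, 149, 157, 158, 155, 155, 153, 148, 146, 149]
179 [191, 174, 156, 159, 164, 166, 161, 157, 160, 163, 158, 155, 154]
180 [189, 189, 211, 228, 229, 228, 224, 221, 222, 225, 223, 215, 197]
181 [191, 217, 249, 255, 255, 254, 253, 253, 253, 253, 252, 252, 240]
pos [540.7  26.8 196.7] xyaw -15.3 tilt [ 0.02 -0.  ] dyaw 0.3 q7 -1.58 t 7.35
turn [[0, 0, -0.3], [0, 0, 0], [0, 0, 0], [0, 0, 0], [0, 0, 0], [0, 0, 0], [0, 0, 0], [0, 0, 0]] 
travel [[-1.2, -3.2, -31.8], [0, 0, 0], [0, 0, 0], [0, 0, 0], [0, 0, 0], [0, 0, 0], [0, 0, 0], [0, 0, 0]]
```

step_arm --turn '[[0,0,-0.3],[0,0,0],[0,0,0],[0,0,0],[0,0,0],[0,0,0],[0,0,0],[0,0,0]]' --travel '[[-1.2,-3.2,0],[0,0,0],[0,0,8],[0,0,14],[0,0,18],[0,0,10],[0,0,5],[0,0,0]]' --gripper '[10,10,10,10,10,10,10,10]'

```text
clock: 8.35
eef_pos: [540.2, 30.1, 141.3]
tool_rot: [3.115, -0.409, -0.0]
ft_force: [-0.7, -0.1, -2.0]
opening: 15.8
grip_force: 30.0
```

```bash
python3 - <<'E'
from h import *
s,p,R=pose(); print(p.round(2),yaw(R),s['ft_force'].round(2),s['wrist_torque'].round(3), s['qvel'].round(3))
snap('side')
s,p,R=pose(); print(p.round(2),yaw(R),s['ft_force'].round(2),s['wrist_torque'].round(3), s['qvel'].round(3))
E
```

```text
[540.24  30.13 141.32] -14.9571226534325 [-0.65 -0.13 -2.02] [ 0.036  0.106 -0.049] [-0.006 -0.011  0.008 -0.008  0.005  0.005 -0.004]
[540.4   30.12 141.66] -14.960099548658594 [ 0.27  0.58 -1.07] [-0.029  0.135  0.006] [-0.003 -0.007  0.005 -0.003  0.001  0.002 -0.001]
```

step_arm --turn '[[0,0,0],[0,0,0],[0,0,0],[0,0,0],[0,0,0],[0,0,0],[0,0,0],[0,0,0]]' --travel '[[0,0,1.5],[0,0,1.5],[0,0,1.5],[0,0,1.5],[0,0,1],[0,0,0.5],[0,0,0.5],[0,0,0]]' --gripper '[10,10,10,10,10,10,10,10]'

```text
clock: 9.4
eef_pos: [540.2, 30.2, 133.5]
tool_rot: [3.115, -0.409, 0.0]
ft_force: [-0.2, -0.0, -0.8]
opening: 15.8
grip_force: 30.0
```

step_arm --turn '[[0,0,0],[0,0,0],[0,0,0],[0,0,0],[0,0,0],[0,0,0],[0,0,0],[0,0,0]]' --travel '[[0,0,0.5],[0,0,0.5],[0,0,0.5],[0,0,0.5],[0,0,0],[0,0,0],[0,0,0],[0,0,0]]' --gripper '[10,10,10,10,10,10,10,10]'

```text
clock: 10.4
eef_pos: [540.2, 30.3, 131.5]
tool_rot: [3.115, -0.409, 0.0]
ft_force: [-0.5, 0.5, -0.6]
opening: 15.8
grip_force: 30.0
```

step_arm --turn '[[0,0,0],[0,0,0],[0,0,0],[0,0,0],[0,0,0],[0,0,0],[0,0,0],[0,0,0]]' --travel '[[0,0,0.5],[0,0,0.5],[0,0,0.5],[0,0,0.5],[0,0,0],[0,0,0],[0,0,0],[0,0,0]]' --gripper '[10,10,10,10,10,10,10,10]'

```text
clock: 11.4
eef_pos: [540.3, 30.2, 129.5]
tool_rot: [3.115, -0.409, 0.0]
ft_force: [0.6, -0.2, 0.9]
opening: 15.9
grip_force: 30.0
```

step_arm --turn '[[0,0,0],[0,0,0],[0,0,0],[0,0,0],[0,0,0],[0,0,0],[0,0,0],[0,0,0]]' --travel '[[0,0,0.5],[0,0,0.5],[0,0,0.5],[0,0,0.5],[0,0,0],[0,0,0],[0,0,0],[0,0,0]]' --gripper '[10,10,10,10,10,10,10,10]'

```text
clock: 12.4
eef_pos: [540.3, 30.2, 127.5]
tool_rot: [3.115, -0.409, 0.0]
ft_force: [0.4, 0.3, 2.9]
opening: 15.7
grip_force: 30.0
```

step_arm --turn '[[0,0,0],[0,0,0],[0,0,0],[0,0,0],[0,0,0],[0,0,0],[0,0,0],[0,0,0]]' --travel '[[0,0,0.5],[0,0,0.5],[0,0,0.5],[0,0,0.5],[0,0,0],[0,0,0],[0,0,0],[0,0,0]]' --gripper '[10,10,10,10,10,10,10,10]'

```text
clock: 13.4
eef_pos: [540.3, 30.2, 125.6]
tool_rot: [3.115, -0.409, 0.0]
ft_force: [-0.9, -0.4, 5.0]
opening: 15.6
grip_force: 30.0
```

```bash
python3 - <<'E'
from h import *
F=[]
for i in range(6):
    snap('side'); s,p,R=pose(); F.append(s['ft_force'][2])
print(p.round(2),yaw(R),np.round(F,2),np.mean(F),s['wrist_torque'].round(3))
E
```

```text
[540.26  30.24 125.5 ] -14.945695356196504 [4.82 3.83 4.31 4.46 4.59 5.19] 4.533739959470805 [-0.001  0.256  0.029]
```

step_arm --turn '[[0,0,0],[0,0,0],[0,0,0],[0,0,0],[0,0,0],[0,0,0],[0,0,0],[0,0,0]]' --travel '[[0,0,0.5],[0,0,0.6],[0,0,0],[0,0,0],[0,0,0],[0,0,0],[0,0,0],[0,0,0]]' --gripper '[10,10,10,10,10,10,10,10]'

```text
clock: 14.7
eef_pos: [540.3, 30.2, 124.4]
tool_rot: [3.115, -0.409, 0.0]
ft_force: [-1.6, -0.3, 7.4]
opening: 16.0
grip_force: 30.0
```

```bash
python3 - <<'E'
from h import *
F=[]
for i in range(6):
    snap('side'); s,p,R=pose(); F.append(s['ft_force'][2])
print(p.round(2),yaw(R),np.round(F,2),np.mean(F),s['wrist_torque'].round(3))
E
```

```text
[540.28  30.24 124.44] -14.951871909201948 [5.87 6.5  6.92 6.16 6.35 6.29] 6.349887644611958 [-0.013  0.427 -0.015]
```

step_arm --turn '[[0,0,-4],[0,0,-4],[0,0,-4],[0,0,-4],[0,0,-4],[0,0,-5],[0,0,-5],[0,0,0]]' --travel '[[0,0,0],[0,0,0],[0,0,0],[0,0,0],[0,0,0],[0,0,0],[0,0,0],[0,0,0]]' --gripper '[10,10,10,10,10,10,10,10]'

```text
clock: 16.0
eef_pos: [540.5, 30.1, 124.6]
tool_rot: [3.114, 0.413, 0.001]
ft_force: [-0.1, -1.4, 5.7]
opening: 16.0
grip_force: 30.0
```

```bash
python3 - <<'E'
from h import *
F=[]
for i in range(2):
    snap('side'); s,p,R=pose(); F.append(s['ft_force'])
print(p.round(2),yaw(R),np.round(F,2),s['wrist_torque'].round(3),s['opening'])
E
```

```text
[540.46  30.11 124.56] 15.049072949582875 [[ 0.37 -1.01  5.35]
 [ 0.15 -1.02  4.83]] [-0.294  0.09  -0.034] 16.090629018435784
```

step_arm --turn '[[0,0,-5],[0,0,-5],[0,0,-5],[0,0,0],[0,0,0],[0,0,0],[0,0,0],[0,0,0]]' --travel '[[0,0,0],[0,0,0],[0,0,0],[0,0,0],[0,0,0],[0,0,0],[0,0,0],[0,0,0]]' --gripper '[10,10,10,10,10,10,10,10]'

```text
clock: 17.1
eef_pos: [540.5, 30.1, 124.6]
tool_rot: [3.034, 0.814, 0.001]
ft_force: [0.1, -0.6, 5.4]
opening: 16.0
grip_force: 30.0
```

```bash
python3 - <<'E'
from h import *
F=[]
for i in range(4):
    snap('side'); s,p,R=pose(); F.append(np.r_[s['ft_force'],s['wrist_torque'][2]*10])
print(p.round(2),yaw(R),np.round(F,2),s['wrist_torque'].round(3),s['opening'])
E
```

```text
[540.52  30.09 124.54] 30.04463805217214 [[ 1.71 -0.94  6.17  0.24]
 [-0.36 -0.6   5.97  0.  ]
 [ 0.4  -1.25  5.65  0.23]
 [ 0.87 -0.34  6.4   0.25]] [-0.31   0.043  0.025] 16.24304187232788
```

step_arm --turn '[[0,0,-7],[0,0,-7],[0,0,-7],[0,0,-7],[0,0,-7],[0,0,-6],[0,0,-4],[0,0,0]]' --travel '[[0,0,0],[0,0,0],[0,0,0],[0,0,0],[0,0,0],[0,0,0],[0,0,0],[0,0,0]]' --gripper '[10,10,10,10,10,10,10,10]'

```text
clock: 18.3
eef_pos: [540.6, 30.1, 124.6]
tool_rot: [2.49, 1.914, 0.001]
ft_force: [-0.0, 0.2, 6.1]
opening: 16.1
grip_force: 30.0
```

step_arm --turn '[[0,0,0],[0,0,0],[0,0,0],[0,0,0],[0,0,0],[0,0,0],[0,0,0],[0,0,0]]' --travel '[[0,0,-1],[0,0,-1.5],[0,0,-1.5],[0,0,-2],[0,0,-3],[0,0,-3],[0,0,-3],[0,0,0]]' --gripper '[10,10,10,10,10,10,10,10]'

```text
clock: 19.3
eef_pos: [540.4, 30.3, 139.6]
tool_rot: [2.491, 1.913, 0.001]
ft_force: [-0.0, 0.1, -1.1]
opening: 15.4
grip_force: 30.0
```

```bash
python3 - <<'E'
from h import *
F=[]
for i in range(4):
    snap('side'); s,p,R=pose(); F.append(np.r_[s['ft_force'],s['wrist_torque'][2]*10])
print(p.round(2),yaw(R),np.round(F,2),s['wrist_torque'].round(3),s['opening'])
E
```

```text
[540.16  30.23 139.27] 75.05280216513415 [[ 0.15 -0.85 -1.18  0.31]
 [-0.48  0.23 -1.95  0.18]
 [ 0.07 -0.24 -1.31 -0.11]
 [ 0.5   0.22 -1.14  0.21]] [-0.07   0.084  0.021] 15.890563845829288
```

step_arm --turn '[[0,0,0],[0,0,0],[0,0,0],[0,0,0],[0,0,0],[0,0,0],[0,0,0],[0,0,0]]' --travel '[[0,0,-6],[0,0,-14],[0,0,-17],[0,0,-17],[0,0,-17],[0,0,-17],[0,0,-12],[0,0,-5]]' --gripper '[10,10,10,10,10,10,10,10]'

```text
clock: 20.5
eef_pos: [540.4, 30.3, 245.1]
tool_rot: [2.491, 1.914, 0.001]
ft_force: [-0.3, -0.3, -1.0]
opening: 15.4
grip_force: 30.0
```

```bash
python3 - <<'E'
from h import *
s=snap('side'); np.savez('side4.npz',**s)
cv2.imwrite('pics/s4.png',cv2.resize(s['img'][100:250,210:410,::-1],(800,600),interpolation=cv2.INTER_CUBIC))
plan([483.3,258.2,244.5],68.6,14,dec=0)
E
```

```text
pos [540.5  30.3 245.3] xyaw 75.1 tilt [0.04 0.01] dyaw -6.5 q7 -0.23 t 20.55
turn [[0, 0, 0.5], [0, 0, 0.5], [0, 0, 0.5], [0, 0, 0.5], [0, 0, 0.5], [0, 0, 0.5], [0, 0, 0.5], [0, 0, 0.5]] 
travel [[15.0, -8.0, 0.0], [14.0, -8.0, 0.0], [15.0, -9.0, 0.0], [14.0, -8.0, 0.0], [15.0, -9.0, 0.0], [14.0, -9.0, 0.0], [14.0, -9.0, 0.0], [14.0, -9.0, 0.0]]
turn [[0, 0, 0.5], [0, 0, 0.5], [0, 0, 0.5], [0, 0, 0.5], [0, 0, 0.5], [0, 0, 0.5], [0, 0, 0], [0, 0, 0]] 
travel [[14.0, -9.0, 0.0], [14.0, -9.0, 1.0], [14.0, -10.0, 0.0], [14.0, -9.0, 0.0], [14.0, -10.0, 0.0], [14.0, -9.0, 0.0], [0, 0, 0], [0, 0, 0]]
```

View pics/s4.png

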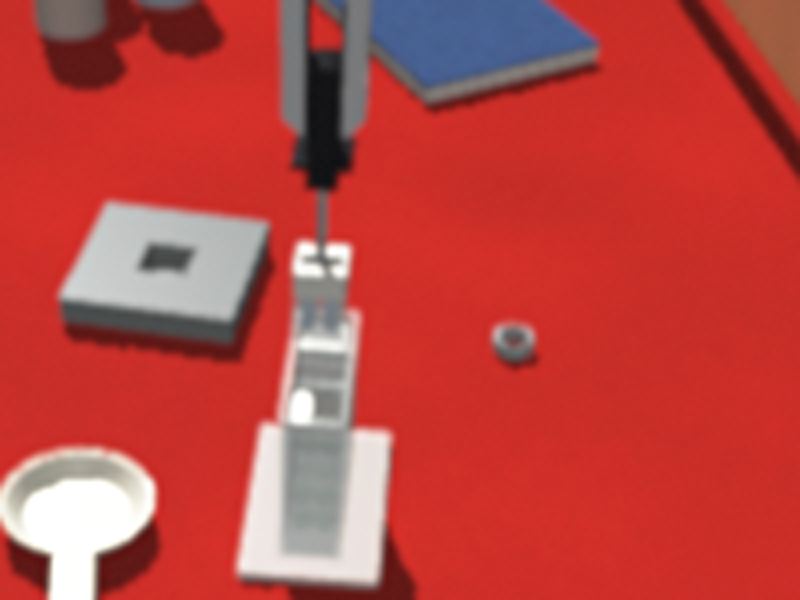

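The tube hangs on the picker, with the cap at crop (322,260). I'll carry it to the block.

step_arm --turn '[[0,0,0.5],[0,0,0.5],[0,0,0.5],[0,0,0.5],[0,0,0.5],[0,0,0.5],[0,0,0.5],[0,0,0.5]]' --travel '[[10,-6,0],[14,-8,0],[18,-11,0],[18,-11,0],[18,-11,0],[18,-11,0],[18,-11,0],[18,-11,0]]' --gripper '[10,10,10,10,10,10,10,10]'

```text
clock: 21.55
eef_pos: [501.0, 181.1, 243.7]
tool_rot: [-2.557, -1.825, 0.002]
ft_force: [0.1, 1.1, -1.6]
opening: 15.5
grip_force: 30.0
```

```bash
python3 - <<'E'
from h import *
S=dict(np.load('side4.npz'))
P=cloud(S).reshape(-1,3);I=S['img'].reshape(-1,3).astype(int)
m=(np.hypot(P[:,0]-540,P[:,1]-30)<25)&(abs(P[:,2]-166)<5)&(S['range_z'].ravel()>0); q=P[m].astype(np.float32)
print(m.sum(),np.median(q[:,2]),cv2.minAreaRect(q[:,:2]))
B=dict(np.load('side0.npz')); P=cloud(B); 
for s in(B,dict(np.load('top0.npz'))):
    P=cloud(s).reshape(-1,3);I=s['img'].reshape(-1,3).astype(int)
    m=(np.hypot(P[:,0]-483,P[:,1]-258)<90)&(abs(P[:,2]-18)<2.5); print('block',cv2.minAreaRect(P[m][:,:2].astype(np.float32)))
    v,u=np.mgrid[:420,:560]; 
    w=np.array([ray(s,a,b,18.) for a,b in zip(u.ravel(),v.ravel())]) 
    m=(np.hypot(w[:,0]-483,w[:,1]-258)<28)&(I.max(1)<125); print('pocket rim',m.sum(),cv2.minAreaRect(w[m][:,:2].astype(np.float32)))
plan([483.3,258.2,244.5],68.6,5,dec=0)
E
```

```text
Traceback (most recent call last):
cv2.error: OpenCV(4.12.0) /io/opencv/modules/imgproc/src/convhull.cpp:143: error: (-215:Assertion failed) total >= 0 && (depth == CV_32F || depth == CV_32S) in function 'convexHull'
```

```bash
python3 - <<'E'
from h import *
plan([483.3,258.2,244.5],68.6,6,dec=0)
S=dict(np.load('side4.npz'))
P=cloud(S)
print('cap ray',ray(S,210+322/4,100+260/4,166.7), P[160:170:3,288:294:2].round(0).tolist())
for n in('side0','top0'):
    s=dict(np.load(n+'.npz'));P=cloud(s).reshape(-1,3);I=s['img'].reshape(-1,3).astype(int)
    m=(np.hypot(P[:,0]-483,P[:,1]-258)<90)&(abs(P[:,2]-18)<2.5); print('block',cv2.minAreaRect(P[m][:,:2].astype(np.float32)))
    v,u=np.mgrid[:420,:560]; 
    w=np.array([ray(s,a,b,18.) for a,b in zip(u.ravel(),v.ravel())]) 
    m=(np.hypot(w[:,0]-483,w[:,1]-258)<28)&(I.max(1)<120); print('pocket rim',m.sum(),cv2.minAreaRect(w[m][:,:2].astype(np.float32)) if m.sum()>3 else 0)
E
```

```text
pos [501.  181.1 243.7] xyaw 71.0 tilt [-0.05 -0.03] dyaw -2.4 q7 -0.62 t 21.55
turn [[0, 0, 0.4], [0, 0, 0.4], [0, 0, 0.4], [0, 0, 0.4], [0, 0, 0.4], [0, 0, 0.4], [0, 0, 0], [0, 0, 0]] 
travel [[11.0, -7.0, 0.0], [11.0, -7.0, 0.0], [11.0, -7.0, 0.0], [11.0, -7.0, -1.0], [11.0, -8.0, 0.0], [11.0, -7.0, 0.0], [0, 0, 0], [0, 0, 0]]
cap ray [541.8662595   30.52992428 166.7       ] [[[586.0, 292.0, -1.0], [540.0, 29.0, 180.0], [597.0, 291.0, -2.0]], [[538.0, 39.0, 166.0], [541.0, 30.0, 172.0], [547.0, 40.0, 164.0]], [[536.0, 28.0, 167.0], [540.0, 28.0, 166.0], [546.0, 37.0, 159.0]], [[535.0, 22.0, 164.0], [539.0, 19.0, 165.0], [543.0, 18.0, 166.0]]]
block ((484.2366638183594, 257.7444152832031), (117.15238952636719, 111.12154388427734), 68.40959167480469)
pocket rim 54 ((484.14068603515625, 261.2808837890625), (17.981090545654297, 30.183931350708008), 81.19253540039062)
block ((482.5185546875, 258.0004577636719), (110.89620208740234, 110.21775817871094), 68.94808959960938)
pocket rim 98 ((483.3755187988281, 260.6007385253906), (32.09725570678711, 31.876676559448242), 66.8531723022461)
```

step_arm --turn '[[0,0,0.4],[0,0,0.4],[0,0,0.4],[0,0,0.4],[0,0,0.4],[0,0,0.4],[0,0,0],[0,0,0]]' --travel '[[14,-9,0],[14,-9,0],[14,-9,0],[12,-8,0],[8,-5,0],[3,-2,0],[0,0,0],[0,0,0]]' --gripper '[10,10,10,10,10,10,10,10]'

```text
clock: 22.55
eef_pos: [484.5, 254.6, 244.4]
tool_rot: [2.595, 1.771, -0.0]
ft_force: [-0.1, -0.4, -1.6]
opening: 15.3
grip_force: 30.0
```

```bash
python3 - <<'E'
from h import *
snap('side')
plan([483.3,258.5,150],68.6,8,dec=1)
E
```

```text
pos [484.5 254.6 244.4] xyaw 68.6 tilt [ 0.01 -0.01] dyaw -0.0 q7 -0.8 t 22.6
turn [[0, 0, 0.0], [0, 0, 0.0], [0, 0, 0.0], [0, 0, 0.0], [0, 0, 0.0], [0, 0, 0.0], [0, 0, 0.0], [0, 0, 0.0]] 
travel [[0.4, -0.3, 11.8], [0.4, -0.3, 11.8], [0.4, -0.4, 11.8], [0.4, -0.3, 11.8], [0.4, -0.3, 11.8], [0.4, -0.3, 11.8], [0.4, -0.3, 11.8], [0.4, -0.3, 11.8]]
```

step_arm --turn '[[0,0,0],[0,0,0],[0,0,0],[0,0,0],[0,0,0],[0,0,0],[0,0,0],[0,0,0]]' --travel '[[3.2,-2.6,6],[0,0,14],[0,0,20],[0,0,20],[0,0,20],[0,0,12],[0,0,4],[0,0,0]]' --gripper '[10,10,10,10,10,10,10,10]'

```text
clock: 23.6
eef_pos: [483.2, 259.0, 148.5]
tool_rot: [2.594, 1.771, 0.0]
ft_force: [-0.1, -0.0, -1.0]
opening: 15.7
grip_force: 30.0
```

```bash
python3 - <<'E'
from h import *
s=snap('side'); np.savez('side5.npz',**s); t=snap('top')
cv2.imwrite('pics/s5.png',np.hstack([cv2.resize(s['img'][100:200,210:310,::-1],(400,400),interpolation=cv2.INTER_CUBIC),cv2.resize(t['img'][160:260,120:220,::-1],(400,400),interpolation=cv2.INTER_CUBIC)]))
plan([483.3,258.5,150],68.6,1,dec=1)
E
```

```text
pos [483.4 259.2 148.9] xyaw 68.6 tilt [0.04 0.02] dyaw -0.0 q7 -0.75 t 23.7
turn [[0, 0, 0.0], [0, 0, 0], [0, 0, 0], [0, 0, 0], [0, 0, 0], [0, 0, 0], [0, 0, 0], [0, 0, 0]] 
travel [[-0.6, 0.2, -1.1], [0, 0, 0], [0, 0, 0], [0, 0, 0], [0, 0, 0], [0, 0, 0], [0, 0, 0], [0, 0, 0]]
```

View pics/s5.png

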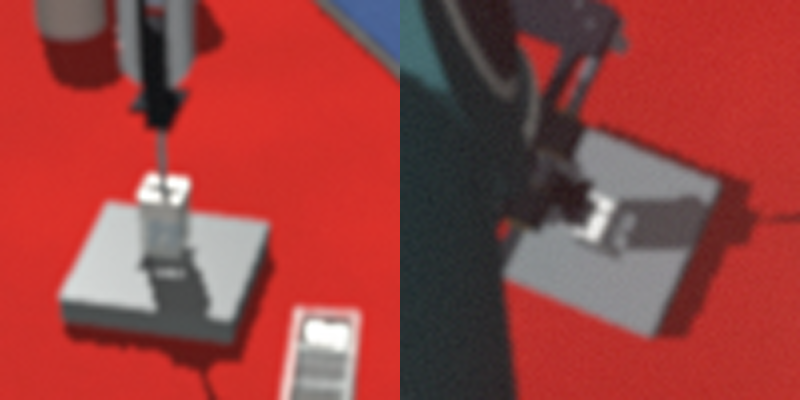

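step_arm --turn '[[0,0,0],[0,0,0],[0,0,0],[0,0,0],[0,0,0],[0,0,0],[0,0,0],[0,0,0]]' --travel '[[-0.6,0.2,2],[0,0,3],[0,0,3],[0,0,2],[0,0,1],[0,0,1],[0,0,0],[0,0,0]]' --gripper '[10,10,10,10,10,10,10,10]'

```text
clock: 24.7
eef_pos: [483.1, 258.4, 136.4]
tool_rot: [2.594, 1.772, 0.0]
ft_force: [0.9, 0.5, -1.4]
opening: 16.2
grip_force: 30.0
```

step_arm --turn '[[0,0,0],[0,0,0],[0,0,0],[0,0,0],[0,0,0],[0,0,0],[0,0,0],[0,0,0]]' --travel '[[0,0,0.5],[0,0,0.5],[0,0,0.5],[0,0,0.5],[0,0,0.5],[0,0,0],[0,0,0],[0,0,0]]' --gripper '[10,10,10,10,10,10,10,10]'

```text
clock: 25.7
eef_pos: [483.0, 258.4, 133.9]
tool_rot: [2.594, 1.771, -0.0]
ft_force: [0.6, -0.5, -1.8]
opening: 15.7
grip_force: 30.0
```

step_arm --turn '[[0,0,0],[0,0,0],[0,0,0],[0,0,0],[0,0,0],[0,0,0],[0,0,0],[0,0,0]]' --travel '[[0,0,1],[0,0,1],[0,0,1],[0,0,1],[0,0,0.5],[0,0,0.5],[0,0,0.5],[0,0,0]]' --gripper '[10,10,10,10,10,10,10,10]'

```text
clock: 26.7
eef_pos: [483.0, 258.4, 128.3]
tool_rot: [2.594, 1.771, -0.0]
ft_force: [0.3, 0.2, -2.3]
opening: 15.9
grip_force: 30.0
```

step_arm --turn '[[0,0,0],[0,0,0],[0,0,0],[0,0,0],[0,0,0],[0,0,0],[0,0,0],[0,0,0]]' --travel '[[0,0,0.5],[0,0,0.5],[0,0,0.5],[0,0,0.5],[0,0,0],[0,0,0],[0,0,0],[0,0,0]]' --gripper '[10,10,10,10,10,10,10,10]'

```text
clock: 27.7
eef_pos: [483.0, 258.4, 126.4]
tool_rot: [2.594, 1.772, 0.0]
ft_force: [-1.6, 0.1, 2.0]
opening: 15.7
grip_force: 30.0
```

step_arm --turn '[[0,0,0],[0,0,0],[0,0,0],[0,0,0],[0,0,0],[0,0,0],[0,0,0],[0,0,0]]' --travel '[[0,0,0.4],[0,0,0.4],[0,0,0],[0,0,0],[0,0,0],[0,0,0],[0,0,0],[0,0,0]]' --gripper '[10,10,10,10,10,10,10,10]'

```text
clock: 28.7
eef_pos: [483.1, 258.5, 125.7]
tool_rot: [2.594, 1.772, 0.0]
ft_force: [-1.7, 0.8, 5.7]
opening: 16.0
grip_force: 30.0
```

```bash
python3 - <<'E'
from h import *
F=[]
for i in range(6):
    snap('side'); s,p,R=pose(); F.append(s['ft_force'][2])
print(p.round(2),yaw(R),np.round(F,2),np.mean(F),s['wrist_torque'].round(3))
E
```

```text
[483.07 258.46 125.7 ] 68.65313981301557 [5.72 5.54 6.52 4.97 6.86 5.81] 5.903054978473111 [-0.23   0.77   0.066]
```

step_arm --turn '[[0,0,3],[0,0,5],[0,0,6],[0,0,6],[0,0,6],[0,0,6],[0,0,6],[0,0,6]]' --travel '[[0,0,0.1],[0,0,0],[0,0,0],[0,0,0],[0,0,0],[0,0,0],[0,0,0],[0,0,0]]' --gripper '[10,10,10,10,10,10,10,10]'

```text
clock: 30.0
eef_pos: [483.4, 258.7, 125.8]
tool_rot: [-3.07, -0.665, -0.001]
ft_force: [-0.8, 1.1, 5.8]
opening: 15.7
grip_force: 30.0
```

step_arm --turn '[[0,0,7],[0,0,8],[0,0,8],[0,0,8],[0,0,7],[0,0,5],[0,0,3],[0,0,0]]' --travel '[[0,0,0],[0,0,0],[0,0,0],[0,0,0],[0,0,0],[0,0,0],[0,0,0],[0,0,0]]' --gripper '[10,10,10,10,10,10,10,10]'

```text
clock: 31.0
eef_pos: [483.5, 258.8, 125.8]
tool_rot: [-3.086, 0.583, -0.002]
ft_force: [-1.7, 1.3, 5.1]
opening: 15.9
grip_force: 30.0
```

```bash
python3 - <<'E'
from h import *
F=[]
for i in range(3):
    snap('side'); s,p,R=pose(); F.append(s['ft_force'])
print(p.round(2),yaw(R),np.round(F,2),np.mean(F,0),s['wrist_torque'].round(3),s['q'][6])
E
```

```text
[483.5  258.72 125.77] -21.338942472712464 [[ 0.22  1.18  5.63]
 [-0.75  1.29  6.3 ]
 [ 0.64  0.79  5.71]] [0.03723909 1.08529711 5.88214283] [0.267 0.152 0.009] -2.120729877460639
```

step_arm --turn '[[0,0,0],[0,0,0],[0,0,0],[0,0,0],[0,0,0],[0,0,0],[0,0,0],[0,0,0]]' --travel '[[0,0,-1],[0,0,-1],[0,0,-1.5],[0,0,-1.5],[0,0,-2],[0,0,-2],[0,0,-1],[0,0,0]]' --gripper '[10,10,10,10,10,10,10,10]'

```text
clock: 32.15
eef_pos: [483.0, 258.4, 135.5]
tool_rot: [3.087, -0.582, -0.0]
ft_force: [0.8, 0.3, -0.1]
opening: 16.0
grip_force: 30.0
```

```bash
python3 - <<'E'
from h import *
F=[]
for i in range(4):
    s=snap('side'); F.append(env.get_state()['ft_force'])
np.savez('side6.npz',**s)
print(np.mean(F,0)); P=cloud(s)
S5=np.load('side5.npz')
I=s['img'].astype(int)
v,u=np.mgrid[:420,:560]; m=(I.min(2)>215)&(abs(u-250)<22)&(abs(v-155)<25); print('white px',m.sum(),u[m].mean(),v[m].mean(),v[m].min(),v[m].max())
def proj(X): c=s['R']@np.array(X,float)+s['t']; q=s['K']@c; return (q[:2]/q[2]).round(1)
print('cap top centre if home',proj([484.3,258.5,48]),'if lifted 10',proj([484.3,258.5,58]))
c=cv2.resize(s['img'][115:175,215:295,::-1],(800,600),interpolation=cv2.INTER_CUBIC); cv2.imwrite('pics/s6.png',c)
E
```

```text
[-0.20966041  0.01278008 -0.4679583 ]
white px 28 247.96428571428572 154.28571428571428 152 157
cap top centre if home [250.9 154.8] if lifted 10 [250.7 151.4]
```

View pics/s6.png

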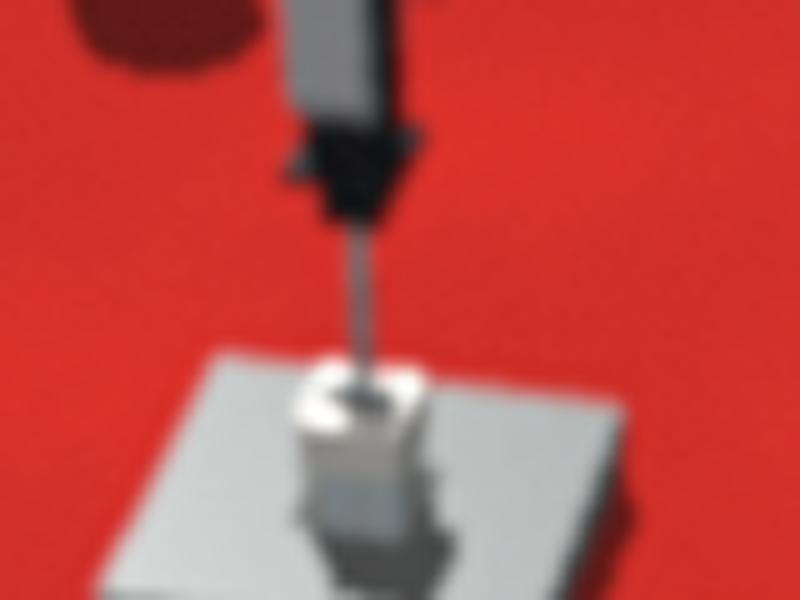

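The cap centre at crop (360,398) matches the fully home height, so the tube is seated and free. I'll raise the picker and go back to the stand.

step_arm --turn '[[0,0,0],[0,0,0],[0,0,0],[0,0,0],[0,0,0],[0,0,0],[0,0,0],[0,0,0]]' --travel '[[0,0,-3],[0,0,-8],[0,0,-16],[0,0,-18],[0,0,-20],[0,0,-18],[0,0,-10],[0,0,0]]' --gripper '[10,10,10,10,10,10,10,10]'

```text
clock: 33.35
eef_pos: [483.1, 258.6, 229.0]
tool_rot: [-3.087, 0.581, -0.001]
ft_force: [-0.4, 0.3, -1.8]
opening: 16.2
grip_force: 30.0
```

```bash
python3 - <<'E'
from h import *
plan([510.2,-266.2,228],8.7,14,dec=0)
s=snap('side'); I=s['img'].astype(int)
v,u=np.mgrid[:420,:560]; m=(I.min(2)>215)&(abs(u-250)<22)&(abs(v-155)<25); print('white px',m.sum(),u[m].mean(),v[m].mean(),v[m].min(),v[m].max())
E
```

```text
pos [483.1 258.6 229. ] xyaw -21.3 tilt [0.03 0.04] dyaw 30.0 q7 -2.22 t 33.35
turn [[0, 0, -2.1], [0, 0, -2.1], [0, 0, -2.1], [0, 0, -2.1], [0, 0, -2.1], [0, 0, -2.1], [0, 0, -2.1], [0, 0, -2.1]] 
travel [[15.0, 34.0, 0.0], [15.0, 35.0, 0.0], [12.0, 35.0, 0.0], [12.0, 36.0, 0.0], [10.0, 36.0, 0.0], [9.0, 37.0, 0.0], [8.0, 36.0, 0.0], [6.0, 37.0, 0.0]]
turn [[0, 0, -2.1], [0, 0, -2.1], [0, 0, -2.1], [0, 0, -2.1], [0, 0, -2.1], [0, 0, -2.1], [0, 0, 0], [0, 0, 0]] 
travel [[5.0, 38.0, 0.0], [4.0, 37.0, 0.0], [2.0, 37.0, 1.0], [1.0, 38.0, 0.0], [-1.0, 37.0, 0.0], [-2.0, 38.0, 0.0], [0, 0, 0], [0, 0, 0]]
white px 56 249.625 154.35714285714286 151 157
```

step_arm --turn '[[0,0,-2.1],[0,0,-2.1],[0,0,-2.1],[0,0,-2.1],[0,0,-2.1],[0,0,-2.1],[0,0,-2.1],[0,0,-2.1]]' --travel '[[15,34,0],[15,35,0],[12,35,0],[12,36,0],[10,36,0],[9,37,0],[8,36,0],[6,37,0]]' --gripper '[10,10,10,10,10,10,10,10]'

```text
clock: 34.4
eef_pos: [497.9, -42.3, 227.9]
tool_rot: [3.139, -0.122, -0.001]
ft_force: [0.3, 0.4, -0.1]
opening: 15.8
grip_force: 30.0
```

step_arm --turn '[[0,0,-2.1],[0,0,-2.1],[0,0,-2.1],[0,0,-2.1],[0,0,-2.1],[0,0,-2.1],[0,0,0],[0,0,0]]' --travel '[[5,38,0],[4,37,0],[2,37,1],[1,38,0],[-1,37,0],[-2,38,0],[0,0,0],[0,0,0]]' --gripper '[10,10,10,10,10,10,10,10]'

```text
clock: 35.4
eef_pos: [509.8, -266.1, 226.8]
tool_rot: [-3.133, -0.22, 0.002]
ft_force: [-0.3, 0.3, -0.3]
opening: 16.0
grip_force: 30.0
```

```bash
python3 - <<'E'
from h import *
snap('side');s=snap('side')
plan([510.2,-266.2,228],8.7,1,dec=1)
cv2.imwrite('pics/s7.png',cv2.resize(s['img'][180:330,230:430,::-1],(800,600),interpolation=cv2.INTER_CUBIC))
I=s['img'].astype(int)[...,1]; print(I[278:292,297:313])
E
```

```text
pos [ 510.2 -265.4  227.1] xyaw 8.1 tilt [-0.03  0.03] dyaw 0.6 q7 -0.69 t 35.5
turn [[0, 0, -0.6], [0, 0, 0], [0, 0, 0], [0, 0, 0], [0, 0, 0], [0, 0, 0], [0, 0, 0], [0, 0, 0]] 
travel [[-0.1, 0.8, -0.9], [0, 0, 0], [0, 0, 0], [0, 0, 0], [0, 0, 0], [0, 0, 0], [0, 0, 0], [0, 0, 0]]
[[ 28  25  25  25  25  38  68  93 104  89  56  27  23  24  31  39]
 [ 27  29  28  25  32  50  79  99 102  88  53  28  23  25  30  41]
 [ 37  36  35  28  35  60  86 100 101  90  68  55  47  34  30  41]
 [ 47  45  41  41  46  61  83  97 104 108 114 114  98  63  37  42]
 [ 49  48  55  73  90  94  95 100 112 138 167 172 149  94  47  44]
 [ 48  52  81 129 163 161 139 114 118 154 188 188 159 101  54  45]
 [ 47  57 100 167 210 203 167 125 114 138 159 153 124  81  52  48]
 [ 47  53  93 155 196 187 153 117 100 104 111 102  81  60  48  48]
 [ 48  50  68 107 132 128 109  92  79  70  67  64  55  50  46  48]
 [ 48  48  53  65  75  72  67  63  57  52  48  48  47  48  48  48]
 [ 48  47  49  52  52  49  47  48  48  47  48  47  47  50  48  47]
 [ 48  49  48  48  49  47  47  47  49  48  48  48  47  48  47  48]
 [ 49  48  50  49  48  48  48  48  47  48  46  46  46  47  47  47]
 [ 49  49  47  48  47  47  47  45  45  46  47  51  57  59  54  48]]
```

step_arm --turn '[[0,0,-0.6],[0,0,0],[0,0,0],[0,0,0],[0,0,0],[0,0,0],[0,0,0],[0,0,0]]' --travel '[[0.2,0.8,0],[0,0,8],[0,0,10],[0,0,10],[0,0,10],[0,0,6],[0,0,0],[0,0,0]]' --gripper '[10,10,10,10,10,10,10,10]'

```text
clock: 36.5
eef_pos: [510.5, -267.4, 183.8]
tool_rot: [3.132, 0.237, 0.001]
ft_force: [-0.1, -0.4, -0.7]
opening: 15.9
grip_force: 30.0
```

step_arm --turn '[[0,0,0],[0,0,0],[0,0,0],[0,0,0],[0,0,0],[0,0,0],[0,0,0],[0,0,0]]' --travel '[[0,0,6],[0,0,10],[0,0,10],[0,0,10],[0,0,8],[0,0,6],[0,0,0],[0,0,0]]' --gripper '[10,10,10,10,10,10,10,10]'

```text
clock: 37.5
eef_pos: [510.5, -267.4, 133.7]
tool_rot: [3.132, 0.237, 0.001]
ft_force: [0.2, -0.4, -0.9]
opening: 15.5
grip_force: 30.0
```

```bash
python3 - <<'E'
from h import *
snap('side');plan([510.4,-266.2,112.5],8.7,1,dec=1); print(env.get_state()['ft_force'])
E
```

```text
pos [ 510.5 -267.4  133.8] xyaw 8.7 tilt [ 0.03 -0.01] dyaw 0.0 q7 -0.6 t 37.55
turn [[0, 0, -0.0], [0, 0, 0], [0, 0, 0], [0, 0, 0], [0, 0, 0], [0, 0, 0], [0, 0, 0], [0, 0, 0]] 
travel [[0.0, -1.2, 21.3], [0, 0, 0], [0, 0, 0], [0, 0, 0], [0, 0, 0], [0, 0, 0], [0, 0, 0], [0, 0, 0]]
[ 0.5871524   0.53605821 -0.78163762]
```

Correct y by −1.2 and go down to just past the plug's entry.

step_arm --turn '[[0,0,0],[0,0,0],[0,0,0],[0,0,0],[0,0,0],[0,0,0],[0,0,0],[0,0,0]]' --travel '[[0,-1.2,0],[0,0,2],[0,0,2],[0,0,2],[0,0,1],[0,0,1],[0,0,0],[0,0,0]]' --gripper '[10,10,10,10,10,10,10,10]'

```text
clock: 38.55
eef_pos: [510.2, -266.1, 125.5]
tool_rot: [3.133, 0.237, 0.0]
ft_force: [0.1, 0.4, -0.7]
opening: 16.0
grip_force: 30.0
```

step_arm --turn '[[0,0,0],[0,0,0],[0,0,0],[0,0,0],[0,0,0],[0,0,0],[0,0,0],[0,0,0]]' --travel '[[0,0,1],[0,0,1],[0,0,1],[0,0,0],[0,0,0],[0,0,0],[0,0,0],[0,0,0]]' --gripper '[10,10,10,10,10,10,10,10]'

```text
clock: 39.55
eef_pos: [510.2, -266.1, 122.5]
tool_rot: [3.133, 0.237, 0.0]
ft_force: [0.7, -0.1, -0.2]
opening: 15.8
grip_force: 30.0
```

Inside the hole without contact; I'll go down to home.

step_arm --turn '[[0,0,0],[0,0,0],[0,0,0],[0,0,0],[0,0,0],[0,0,0],[0,0,0],[0,0,0]]' --travel '[[0,0,2],[0,0,2],[0,0,2],[0,0,1.5],[0,0,1],[0,0,0.5],[0,0,0],[0,0,0]]' --gripper '[10,10,10,10,10,10,10,10]'

```text
clock: 40.55
eef_pos: [510.2, -266.2, 113.6]
tool_rot: [3.133, 0.237, 0.0]
ft_force: [-0.8, -0.5, -0.3]
opening: 16.0
grip_force: 30.0
```

step_arm --turn '[[0,0,0],[0,0,0],[0,0,0],[0,0,0],[0,0,0],[0,0,0],[0,0,0],[0,0,0]]' --travel '[[0,0,0.5],[0,0,0.5],[0,0,0],[0,0,0],[0,0,0],[0,0,0],[0,0,0],[0,0,0]]' --gripper '[10,10,10,10,10,10,10,10]'

```text
clock: 41.55
eef_pos: [510.2, -266.1, 112.5]
tool_rot: [3.133, 0.237, 0.0]
ft_force: [-0.4, 0.5, 1.9]
opening: 15.7
grip_force: 30.0
```

Contact comes at 112.5, so the flange is home. I'll open moderately and raise.

step_arm --turn '[[0,0,0],[0,0,0],[0,0,0],[0,0,0],[0,0,0],[0,0,0],[0,0,0],[0,0,0]]' --travel '[[0,0,0],[0,0,0],[0,0,0],[0,0,0],[0,0,0],[0,0,0],[0,0,0],[0,0,0]]' --gripper '[18,22,28,36,44,46,46,46]'

```text
clock: 42.55
eef_pos: [510.2, -266.1, 112.5]
tool_rot: [3.133, 0.237, -0.0]
ft_force: [0.0, -0.3, 0.1]
opening: 46.3
grip_force: 0.0
```

step_arm --turn '[[0,0,0],[0,0,0],[0,0,0],[0,0,0],[0,0,0],[0,0,0],[0,0,0],[0,0,0]]' --travel '[[0,0,-5],[0,0,-12],[0,0,-18],[0,0,-25],[0,0,-25],[0,0,-20],[0,0,-10],[0,0,0]]' --gripper '[46,46,46,46,46,46,46,46]'

```text
clock: 43.55
eef_pos: [510.4, -266.1, 227.9]
tool_rot: [3.132, 0.237, 0.001]
ft_force: [-1.0, 0.3, 0.2]
opening: 45.8
grip_force: 0.0
```

```bash
python3 - <<'E'
from h import *
s=snap('side')
P=cloud(s).reshape(-1,3); z=P[:,2]; m=(np.hypot(P[:,0]-510,P[:,1]+266)<20)&(z>142)&(z<158); print('handle top',m.sum(),np.median(z[m]),P[m].mean(0))
cv2.imwrite('pics/s8.png',np.hstack([cv2.resize(s['img'][210:330,240:360,::-1],(400,400),interpolation=cv2.INTER_CUBIC),cv2.resize(s['img'][130:250,200:320,::-1],(400,400),interpolation=cv2.INTER_CUBIC)]))
E
```

```text
handle top 137 148.02789970412132 [ 510.95190643 -268.02833697  147.51405543]
```

View pics/s8.png

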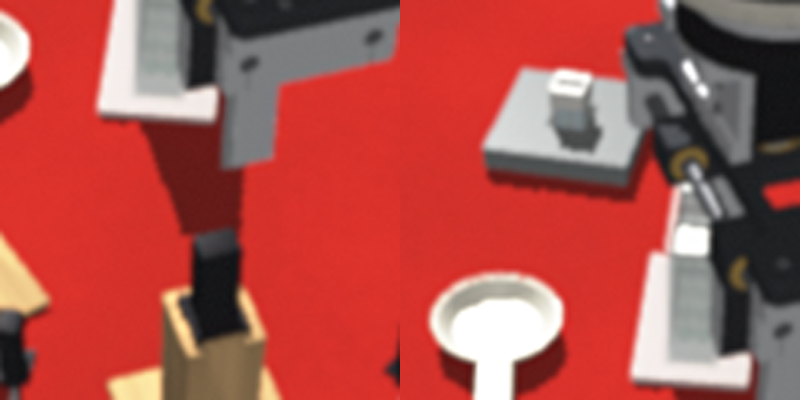

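The picker hangs home, with the handle top at 148 mm as at the start. The tube stands upright in the pocket, and the gripper touches nothing.

```bash
python3 -c "
from h import *
print(ticket.sign_off())"
```

```text
the job is handed in; nothing more can be done
None
```

The job is handed in: the short tube stands upright and home in the block's pocket, the picker was unlocked only after that and hangs home in the far stand, and the arm finished clear of everything about 44 s into the 72 s limit.

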